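# Count along the rail, park the egg cup

## Task

The clear dividers are easy to misjudge, so count the gaps by feel: starting at the end of the rack with the ball-topped post, run one fingertip (or the closed fingertips together) along the top of the oak back rail over the first gap, the second, and stop over the third, never touching the rail over the fourth. Then gently push the egg cup that stands in front of the rack along the counter into that third gap until none of it sticks out in front of the dividers, leaving it upright. Do not lift or squeeze it, and leave the other things where they stand.

Things in the scene. Friction and masses are not known exactly. Their poses are not given: they have to be found in the camera images.
- rack: fixed bottomless rack: 5 clear dividers (5 mm thick, 38 high, 76 apart) make 4 gaps, open above and at the front (-x, robot's side), floored by the counter. Origin on the counter; x to the back rail, y along it (about robot's left). Gap centres y +114 (a), +38 (b), -38 (c), -114 mm (d). Dividers run from x -55 mm, where each ends in an oak upright 10 mm thick, to the rail's front face at x +36 mm
- ball_post: oak post 14 mm thick topped by a 26 mm ball, 83 mm tall in all, standing at one end of the rail; either end (rack x +45, y +174 or -174 mm); counting starts here: the third gap is c if it is at the +y end, b if at the -y end. Origin on the counter under it
- plain_post: plain oak post 14 mm thick, 45 mm tall, at the other end of the rail. Origin on the counter under it
- rail_a: the part of the oak rail over gap a, the one at the rack's +y end: a level bar 52 mm along y, 18 mm deep, 14 mm thick; the origin is the middle of its top face, 45 mm above the counter, at rack x +45 mm. The rail's top runs on smooth and level between these parts, which are fixed and hard
- rail_b: the part of the oak rail over gap b: a level bar 52 mm along y, 18 mm deep, 14 mm thick; the origin is the middle of its top face, 45 mm above the counter, at rack x +45 mm. The rail's top runs on smooth and level between these parts, which are fixed and hard
- rail_c: the part of the oak rail over gap c: a level bar 52 mm along y, 18 mm deep, 14 mm thick; the origin is the middle of its top face, 45 mm above the counter, at rack x +45 mm. The rail's top runs on smooth and level between these parts, which are fixed and hard
- rail_d: the part of the oak rail over gap d, the one at the rack's -y end: a level bar 52 mm along y, 18 mm deep, 14 mm thick; the origin is the middle of its top face, 45 mm above the counter, at rack x +45 mm. The rail's top runs on smooth and level between these parts, which are fixed and hard
- cup: the egg cup to push: pale ceramic egg cup, round, 52 mm across at its widest (13 to 23 mm above the counter), 42 mm foot, 52 mm tall, about 90 g, empty, loose, standing on the counter 112 to 125 mm in front of the rack's origin. Origin at the centre of its underside
- cup_left: another such egg cup, already parked in gap a; leave it. Origin at the centre of its underside
- cup_right: another such egg cup, already parked in gap d; leave it. Origin at the centre of its underside
- beaker: white plastic measuring beaker, 66 mm across, 85 mm tall, standing left of the egg cup; leave it. Origin at the centre of its underside
- jar: small glass jar with bamboo lid, 60 mm across, 70 mm tall, standing right of the egg cup; leave it. Origin at the centre of its underside
There are look-alikes about, which are no part of the job. What is shaped like the cup but black or pink is not meant.

How it is judged:
By the outcome, as a careful person would: the job done as asked, in the order asked, and still so for the second after the job is handed in, with the robot touching nothing.
It also fails if it takes over 64 s, if anything falls off the work surface, if the arm or the gripper's body presses on something with over 40 N, if the wrist force passes 120 N, or if a joint passes its speed limit or range.

## Robot

A 6-joint arm with a two-finger parallel gripper is mounted at the origin on the work surface. World frame = base frame: x ahead of the robot, y to its left, z up, the work surface at z = 0. Lengths are in m, angles in rad, forces in N, time in s.
With the tool pointing down it reaches from about 0.425 to 0.95 m from the base axis. Payload 3.5 kg.
Tool frame: the origin (TCP) lies midway between the tips of the shut fingers; the grasp point (between the pads) lies 19 mm behind it (grip_depth is the z of the grasp point in the tool frame, in m); z points along the fingers, y is the line along which they close (so a half turn about z gives the same grasp; the last joint's range is limited). The gripper opens to 85 mm and grips with 20 to 120 N. Pads are 22 mm wide; open, the fingers measure 114 mm over their backs; the gripper's body (76 mm by 85 mm) begins 54 mm behind the grasp point. The pads swing forward as they close: fully open they stand 13 mm farther back than shut.
Start: joints at [0.968, 0.286, 1.577, -0, 1.279, -0.15], TCP at [0.295, 0.607, 0.231] pointing down, gripper open.
Joint ranges: [-2.77, 2.77], [-0.9, 2.22], [0.21, 2.48], [-1.53, 4.67], [0.24, 2.81], [-2.84, 2.84]. Speed limits (rad/s): [2.79, 2.79, 3.14, 3.14, 3.14, 3.14].

## Interface

Orientations are given as [roll, pitch, yaw] about the fixed x, y, z axes, in that order (R = Rz(yaw) Ry(pitch) Rx(roll)).
In Python, from plant import * gives the robot as it stands. The module is installed in compiled form; this text tells all that it offers.
- The arm moves only by the tool drive_tool, never from a script. Its argument "steps" is text: rows parted by semicolons, each of 5 numbers parted by spaces: the shift along the tool's x, y, z in m, then the turn about the tool's z in degrees, then the closure, from 0 (fully open) to 1 (shut). A call has 1 to 10 rows; each row shifts and turns the commanded pose from where the row before left it, along the tool's axes as they then stand; what a row does not reach is not made up. A row lasts 1/10 s, in which the tool goes at most 50 mm and 8.59 degrees, less where a joint would pass 70% of its speed; a pose out of reach is approached as far as the arm can. A call with a gripper value outside its range is refused whole. The fingers move at their own pace and stop on an object; "squeeze" is the grip in N (left out, the last holds). Time passes only in rows, so rows that do not move let the fingers close. It gives the time, the measured TCP pose, the force, the opening and the grip force at its end, in the units of the state.
- read_state(): the state, without advancing time (a new reading comes with each control period).
- grab_frame(name): name is "scene" or "side" or "wrist"; returns the picture (384x512x3 uint8, red, green, blue); there is no depth.
- camera_info(name): a dict with "K" (3x3 intrinsics, pixels), "eye" and "orientation" of the camera in the world. Camera axes: x right, y down, z forward; pixel columns grow to the right and rows downward; lengths in m; the calibration is good to about 2 mm. A picture is of the moment at which its call begins: read the wrist's pose just before it. camera_info takes no time and is no camera call; for the wrist camera it gives the pose at the moment of the call.
- job_done(): hands the job in; it is judged then, once.
The state is a dict: "time": time; "joints": joint angles; "dq": joint speeds; "tau": joint torques, N m; "ee_pos": TCP position; "eef_rot": TCP orientation; "ft_force": force on the tool from outside, world axes, zero at the start; "moment": the same for the moment, N m; "gripper_width": opening from 0.0 (shut) to 1.0 (fully open); "gripper_force": force on a finger pad.
Only numpy, scipy, OpenCV 4.12 (cv2) and the standard library are available. Lean on these libraries where they do the work, as an engineer would, in place of code of your own. Each camera call takes 0.05 s, during which the arm holds its last target. There are 200 camera calls.

## Working session

There is one attempt and no reset: what is moved stays moved. The work goes in short steps, Python scripts to look and compute and a tool call to move; the robot and the scene stay as the last step left them, time stands still between calls to the robot, and variables do not carry over. Pictures are saved under pics/ and viewed, at most 10 in all, crops included, and the job is handed in when it is done.

Besides the shell and the picture viewer there is one more tool, called after "Request:" by a JSON object that holds its "api" and its "payload", one argument or row to a line. drive_tool: Moves the arm, as the interface text tells. Its arguments: {"type":"object","properties":{"steps":{"type":"string"},"squeeze":{"type":"number"}},"required":["steps"]}

```bash
mkdir -p pics; python3 - <<'E'
from plant import *
import cv2,json
s=read_state();print(s)
for n in("scene","side"):
    f=grab_frame(n);cv2.imwrite(f"pics/{n}0.png",cv2.resize(f[:,:,::-1],(800,600),interpolation=cv2.INTER_CUBIC))
    print(n,camera_info(n))
print(camera_info("wrist"))
E
```

```text
{'time': 0.0, 'joints': array([ 9.67981456e-01,  2.87181338e-01,  1.57819502e+00, -1.96464055e-05,
        1.27860123e+00, -1.49990957e-01]), 'dq': array([ 0.00182505,  0.00206886, -0.00120375,  0.0004796 , -0.00101483,
       -0.00057089]), 'tau': array([ 1.63016884e-03, -4.05979121e+01, -2.92626053e+01, -4.43257591e-06,
        5.77632964e-03,  6.62724148e-06]), 'ee_pos': array([0.29490731, 0.6064291 , 0.22992698]), 'eef_rot': array([-3.13923168e+00, -3.37789954e-04,  2.68877402e+00]), 'ft_force': array([-0.10440632, -0.46377532, -0.56184067]), 'moment': array([ 0.02749939,  0.02385441, -0.01257101]), 'gripper_force': 0.0, 'gripper_width': 1.0001140749200566}
scene {'K': array([[441.95526629,   0.        , 253.37567699],
       [  0.        , 441.95526629, 190.84934167],
       [  0.        ,   0.        ,   1.        ]]), 'eye': array([1.15029944, 0.22333598, 0.79673701]), 'orientation': array([-2.41056466, -0.00775655,  1.91799017])}
side {'K': array([[444.01784896,   0.        , 256.35729351],
       [  0.        , 444.01784896, 185.90625489],
       [  0.        ,   0.        ,   1.        ]]), 'eye': array([ 0.00367463, -0.46233311,  0.94046345]), 'orientation': array([-2.47025668,  0.00760932, -0.82994467])}
{'K': array([[282.45223388,   0.        , 251.35580734],
       [  0.        , 282.45223388, 184.29095145],
       [  0.        ,   0.        ,   1.        ]]), 'eye': array([0.22883023, 0.63924472, 0.37156306]), 'orientation': array([2.84760283e+00, 1.25295691e-03, 1.11749490e+00])}
```

View pics/scene0.png

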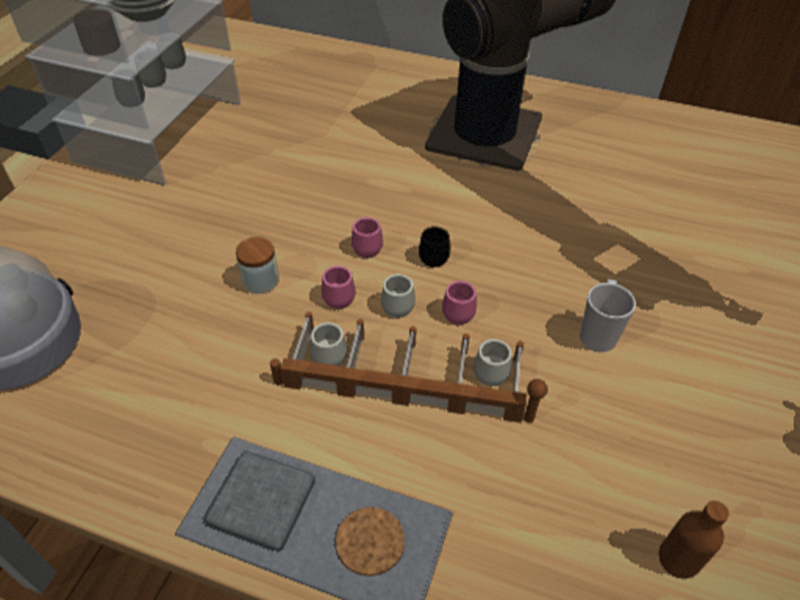

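View pics/side0.png

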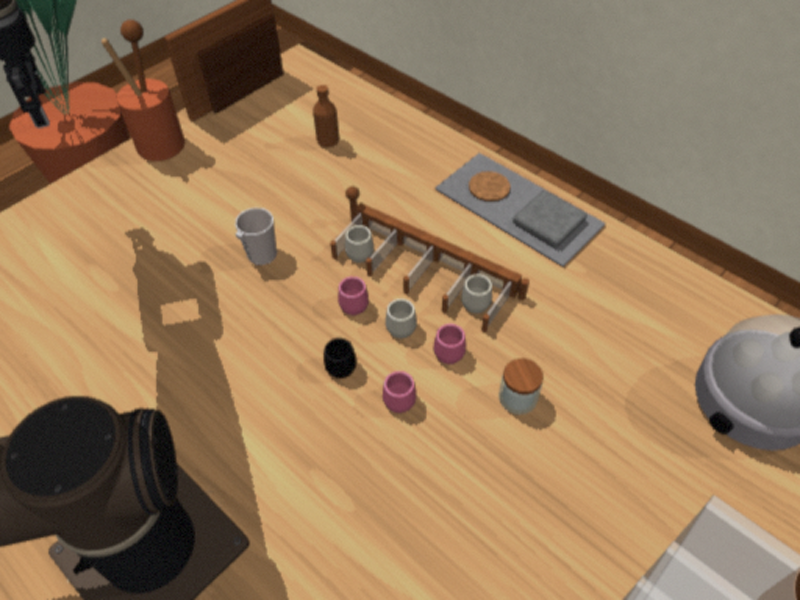

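The pale cup is at scene (397,296) and side (401,317). The look-alikes next to it are pink at scene (338,287), (460,302) and (367,237), and black at (435,246), so they aren't meant. The ball post is at scene (537,390) and side (352,195). I'll confirm in an enlarged crop.

```bash
python3 - <<'E'
import cv2,numpy as np
from plant import *
a=grab_frame("scene")[130:280,140:360,::-1]; b=grab_frame("side")[105:275,190:360,::-1]
cv2.imwrite("pics/c1.png",cv2.resize(a,None,fx=3.6,fy=3.6,interpolation=cv2.INTER_CUBIC))
cv2.imwrite("pics/c2.png",cv2.resize(b,None,fx=3.5,fy=3.5,interpolation=cv2.INTER_CUBIC))
E
```

```text
(no output)
```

View pics/c1.png

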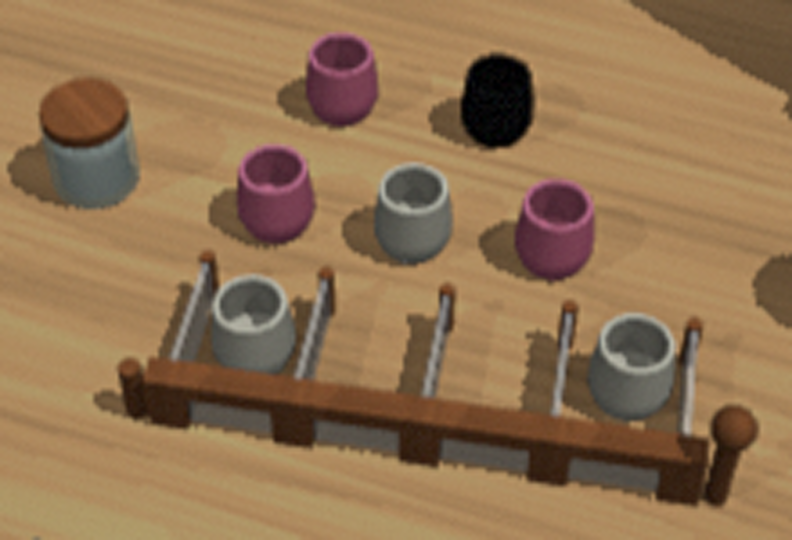

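View pics/c2.png

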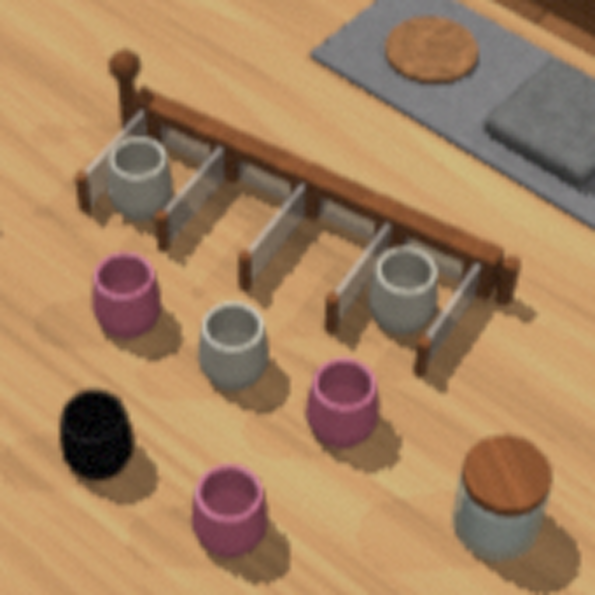

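```bash
cat > h.py <<'E'
import numpy as np,cv2
from plant import *
from scipy.spatial.transform import Rotation as R
def ray(n,u,v,info=None):
    c=info or camera_info(n);d=R.from_euler('xyz',c["orientation"]).as_matrix()@np.linalg.inv(c["K"])@[u,v,1]
    return np.array(c["eye"]),d/np.linalg.norm(d)
def tri(rs):
    A=sum(np.eye(3)-np.outer(d,d) for e,d in rs);b=sum((np.eye(3)-np.outer(d,d))@e for e,d in rs)
    return np.linalg.solve(A,b)
def atz(r,z): return r[0]+r[1]*(z-r[0][2])/r[1][2]
E
python3 - <<'E'
from h import *
np.set_printoptions(precision=4,suppress=True)
P=dict(ball=(734,428,124,66,.070,45,174),plain=(130,366,510,266,.045,45,-174),u1=(694,325,84,178,.038,-55,152),u2=(569,307,163,217,.038,-55,76),u3=(447,290,245,256,.038,-55,0),u4=(326,273,333,298,.038,-55,-76),u5=(208,257,424,344,.038,-55,-152),
cup=(414,187,233,325,.052),pinkL=(557,206,127,275,.052),pinkR=(276,166,343,385,.052),pinkB=(342,54,230,493,.052),black=(498,78,96,412,.052),cupL=(636,338,140,158,.052),cupR=(252,300,407,271,.052),jar=(85,110,506,470,.07))
Q={}
for k,p in P.items():
    a=ray("scene",p[0]/3.6+140-.4,p[1]/3.6+130-.4);b=ray("side",p[2]/3.5+190-.4,p[3]/3.5+105-.4)
    Q[k]=(atz(a,p[4])+atz(b,p[4]))/2
    print(k,tri([a,b]),atz(a,p[4])[:2],atz(b,p[4])[:2])
ks=list(P)[:7];L=np.array([P[k][5:7] for k in ks])/1000;W=np.array([Q[k][:2] for k in ks])
Rm,_=R.align_vectors(np.c_[W-W.mean(0),0*W[:,0]],np.c_[L-L.mean(0),0*L[:,0]])
M=Rm.as_matrix()[:2,:2];t=W.mean(0)-M@L.mean(0)
print("rack",t,"yaw",np.degrees(np.arctan2(M[1,0],M[0,0])),"res mm\n",1e3*(L@M.T+t-W))
for k in list(P)[7:]:print(k,"rack frame",1e3*(M.T@(Q[k][:2]-t)))
for y in(.114,.038,-.038,-.114):print("rail",M@[.045,y]+t)
E
```

```text
ball [0.6169 0.2269 0.0692] [0.6179 0.2265] [0.6163 0.2267]
plain [ 0.6768 -0.1164  0.042 ] [ 0.6788 -0.1152] [ 0.6744 -0.1174]
u1 [0.5285 0.1873 0.0371] [0.5287 0.188 ] [0.5282 0.1859]
u2 [0.541  0.1125 0.0372] [0.5415 0.1129] [0.5406 0.1117]
u3 [0.5543 0.0387 0.0378] [0.5546 0.0386] [0.5541 0.0388]
u4 [ 0.5678 -0.0363  0.0381] [ 0.5677 -0.0365] [ 0.5678 -0.0362]
u5 [ 0.5803 -0.1113  0.0368] [ 0.5812 -0.1107] [ 0.5796 -0.1118]
cup [ 0.4923 -0.0056  0.0521] [ 0.4922 -0.0056] [ 0.4924 -0.0055]
pinkL [0.4749 0.0845 0.0503] [0.4762 0.085 ] [0.4741 0.0832]
pinkR [ 0.5053 -0.0966  0.0512] [ 0.5057 -0.0958] [ 0.5051 -0.0974]
pinkB [ 0.3892 -0.0965  0.0502] [ 0.3907 -0.0952] [ 0.3887 -0.0977]
black [0.3748 0.0138 0.051 ] [0.3762 0.0137] [0.3742 0.0138]
cupL [0.5631 0.1583 0.0533] [0.5616 0.1586] [0.5641 0.1586]
cupR [ 0.6141 -0.0662  0.0522] [ 0.6135 -0.0655] [ 0.6147 -0.0668]
jar [ 0.5159 -0.2262  0.0677] [ 0.5179 -0.2249] [ 0.5146 -0.2268]
rack [0.6068 0.0475] yaw 9.956763564492555 res mm
 [[ 4.0122  0.0636]
 [ 4.6378  0.2183]
 [-2.042   0.7827]
 [-1.5235  0.5675]
 [-1.6748 -0.6738]
 [-1.9666 -0.5082]
 [-1.4433 -0.4501]]
cup rack frame [-121.9943  -32.5219]
pinkL rack frame [-123.3616   58.8112]
pinkR rack frame [-124.7888 -124.425 ]
pinkB rack frame [-238.7417 -104.299 ]
black rack frame [-233.963     6.7482]
cupL rack frame [-24.1355 116.9979]
cupR rack frame [ -12.4789 -113.2515]
jar rack frame [-136.4707 -253.598 ]
rail [0.6314 0.1676]
rail [0.6446 0.0927]
rail [0.6577 0.0179]
rail [ 0.6709 -0.057 ]
```

Both views agree. The ball post is at the +y end, so the third gap is c. The pale cup is at rack (-118,-32) mm, and the rack is at (0.603,0.047) with a yaw of 10°. First I'll turn the tool square to the rack.

Request:
{"api": "drive_tool", "payload": {
  "steps": "0 0 0 -7.2 1;0 0 0 -7.2 1;0 0 0 -7.2 1;0 0 0 -7.2 1;0 0 0 -7.2 1;0 0 0 0 1",
  "squeeze": 20
}}

```text
time: 0.8
ee_pos: [0.2952, 0.6068, 0.2309]
eef_rot: [-3.141, -0.0, -2.966]
ft_force: [-0.0, -0.7, -0.0]
gripper_width: 0.003
gripper_force: 0.0
```

Request:
{"api": "drive_tool", "payload": {
  "steps": "-.017 -.032 0 0 1;-.017 -.032 0 0 1;-.017 -.032 0 0 1;-.017 -.032 0 0 1;-.017 -.032 0 0 1;-.017 -.032 0 0 1;-.017 -.032 0 0 1;-.017 -.032 0 0 1;-.017 -.032 0 0 1;-.017 -.032 0 0 1"
}}

```text
time: 1.8
ee_pos: [0.5192, 0.3203, 0.2313]
eef_rot: [3.142, 0.0, -2.969]
ft_force: [1.3, -0.8, 0.5]
gripper_width: -0.004
gripper_force: 0.0
```

Request:
{"api": "drive_tool", "payload": {
  "steps": "-.016 -.032 0 0 1;-.016 -.032 0 0 1;-.016 -.032 0 0 1;-.016 -.032 0 0 1;-.016 -.03 0 0 1;0 0 0 0 1;0 0 0 0 1"
}}

```text
time: 2.5
ee_pos: [0.625, 0.1794, 0.2309]
eef_rot: [3.141, -0.001, -2.97]
ft_force: [-0.2, 0.4, 0.2]
gripper_width: 0.003
gripper_force: 0.0
```

```bash
cat >> h.py <<'E'
O=np.array([.6033,.0469]);YAW=np.radians(10);M=np.array([[np.cos(YAW),-np.sin(YAW)],[np.sin(YAW),np.cos(YAW)]])
def rk(p): return 1e3*(M.T@(np.array(p[:2])-O))
E
python3 - <<'E'
from h import *
s=read_state();print(rk(s["ee_pos"]),s["ee_pos"],s["ft_force"],s["eef_rot"],s["gripper_width"],s["time"])
f=grab_frame("wrist");cv2.imwrite("pics/w1.png",cv2.resize(f[:,:,::-1],(800,600)))
E
```

```text
[ 44.36808212 126.68211597] [0.62499591 0.17936197 0.23094215] [-0.23218301  0.41952943  0.16355663] [ 3.14113742e+00 -8.43611456e-04 -2.96962447e+00] 0.003119554557480823 2.5
```

View pics/w1.png

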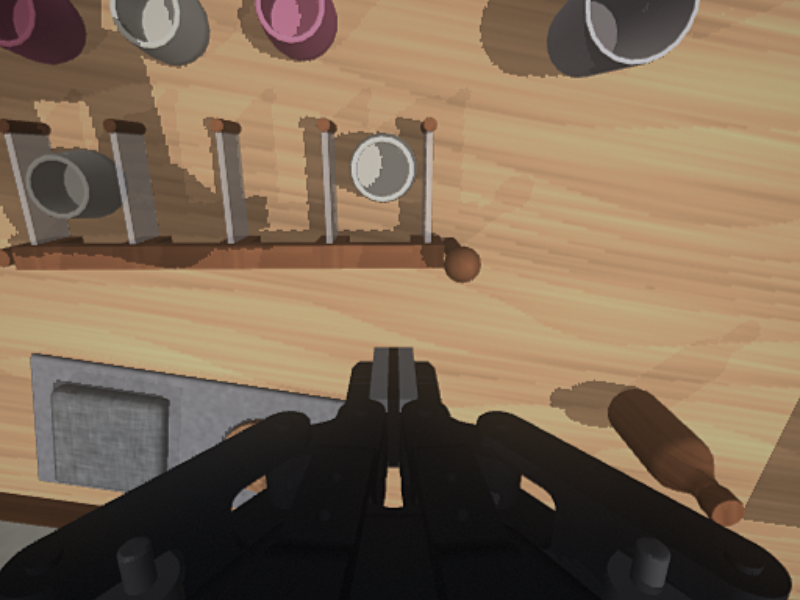

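The wrist view shows the rail level in the image, from (15,257) to (440,255). The ball is at (462,265), next to the gap that holds the parked cup, and the closed fingertips are at (393,350). I'll check the rack pose from these pixels.

```bash
python3 - <<'E'
from h import *
for u,v,z in[(15,257,.045),(440,255,.045),(230,243,.045),(230,268,.045),(462,265,.07),(430,125,.038),(325,126,.038),(215,125,.038),(112,126,.038),(382,168,.052),(160,14,.052)]:
    print(u,v,rk(atz(ray("wrist",u/1.5625-.2,v/1.5625-.2),z)))
E
```

```text
15 257 [  44.39307739 -158.70796254]
440 255 [ 43.37698658 163.56119024]
230 243 [33.90031278  5.4027459 ]
230 268 [53.26366687  3.30365795]
462 265 [ 45.04200143 176.54626517]
430 125 [-49.67849463 154.41546048]
325 126 [-49.10354893  79.605064  ]
215 125 [-49.87196313   1.34486275]
112 126 [-49.29563786 -72.04245277]
382 168 [-20.55427177 120.29002023]
160 14 [-115.62460255  -20.58802125]
```

Request:
{"api": "drive_tool", "payload": {
  "steps": "0 0 .04 0 1;0 0 .04 0 1;0 0 .04 0 1;0 0 .03 0 1;0 0 .015 0 1;0 0 .005 0 1;0 0 0 0 1;0 0 0 0 1"
}}

```text
time: 3.35
ee_pos: [0.6264, 0.1805, 0.0636]
eef_rot: [-3.141, 0.004, -2.966]
ft_force: [0.0, 1.1, 0.5]
gripper_width: 0.002
gripper_force: 0.0
```

Request:
{"api": "drive_tool", "payload": {
  "steps": "0 0 .006 0 1;0 0 .005 0 1;0 0 .002 0 1;0 0 .001 0 1;0 0 0 0 1;0 0 0 0 1"
}}

```text
time: 3.95
ee_pos: [0.6249, 0.1799, 0.0474]
eef_rot: [-3.142, 0.0, -2.966]
ft_force: [-0.2, 0.3, -0.1]
gripper_width: 0.0
gripper_force: 0.0
```

Request:
{"api": "drive_tool", "payload": {
  "steps": "0 0 .001 0 1;0 0 .001 0 1;0 0 0 0 1;0 0 0 0 1"
}}

```text
time: 4.35
ee_pos: [0.6249, 0.18, 0.0453]
eef_rot: [-3.142, -0.0, -2.966]
ft_force: [-0.1, 0.8, 0.4]
gripper_width: 0.001
gripper_force: 0.0
```

Request:
{"api": "drive_tool", "payload": {
  "steps": "0 0 .001 0 1;0 0 0 0 1;0 0 0 0 1"
}}

```text
time: 4.65
ee_pos: [0.625, 0.18, 0.0451]
eef_rot: [-3.141, 0.0, -2.966]
ft_force: [-2.3, 0.2, 4.9]
gripper_width: -0.003
gripper_force: 2.7
```

Contact at about 5 N, on the rail over gap a. Next I sweep toward c.

Request:
{"api": "drive_tool", "payload": {
  "steps": "0 -.002 .0005 0 1;0 -.006 0 0 1;0 -.008 0 0 1;0 -.008 0 0 1;0 -.008 0 0 1;0 -.008 0 0 1"
}}

```text
time: 5.25
ee_pos: [0.6331, 0.1411, 0.0451]
eef_rot: [3.14, 0.003, -2.967]
ft_force: [-0.4, 1.6, 5.3]
gripper_width: -0.0
gripper_force: 2.7
```

Request:
{"api": "drive_tool", "payload": {
  "steps": "0 -.008 0 0 1;0 -.008 0 0 1;0 -.008 0 0 1;0 -.008 0 0 1;0 -.008 0 0 1;0 -.008 0 0 1"
}}

```text
time: 5.85
ee_pos: [0.6415, 0.0937, 0.0451]
eef_rot: [3.14, 0.003, -2.967]
ft_force: [-0.8, 3.0, 6.1]
gripper_width: -0.001
gripper_force: 2.8
```

Request:
{"api": "drive_tool", "payload": {
  "steps": "0 -.008 0 0 1;0 -.008 0 0 1;0 -.008 0 0 1;0 -.008 0 0 1;0 -.008 0 0 1"
}}

```text
time: 6.35
ee_pos: [0.6484, 0.0543, 0.0451]
eef_rot: [3.141, 0.003, -2.967]
ft_force: [-1.2, 3.4, 5.5]
gripper_width: 0.003
gripper_force: 2.9
```

Request:
{"api": "drive_tool", "payload": {
  "steps": "0 -.008 0 0 1;0 -.008 0 0 1;0 -.008 0 0 1;0 -.007 0 0 1;0 -.004 0 0 1;0 0 0 0 1;0 0 0 0 1;0 0 0 0 1"
}}

```text
time: 7.15
ee_pos: [0.6546, 0.0191, 0.0451]
eef_rot: [-3.141, 0.003, -2.966]
ft_force: [-0.2, 1.1, 4.3]
gripper_width: -0.001
gripper_force: 2.7
```

The fingertip stopped over c at rack y ≈ -36 mm. I'll lift and look at the cup.

Request:
{"api": "drive_tool", "payload": {
  "steps": "0 0 -.02 0 1;0 0 -.045 0 1;0 0 -.045 0 1;0 0 -.03 0 1;0 0 0 0 1;0 0 0 0 1"
}}

```text
time: 7.75
ee_pos: [0.6535, 0.0191, 0.184]
eef_rot: [-3.141, 0.001, -2.966]
ft_force: [0.5, 0.5, -0.7]
gripper_width: 0.006
gripper_force: 0.0
```

```bash
python3 - <<'E'
from h import *
s=read_state();print(rk(s["ee_pos"]),s["ee_pos"],camera_info("wrist"))
f=grab_frame("wrist");cv2.imwrite("pics/w2.png",cv2.resize(f[:,:,::-1],(800,600)))
E
```

```text
[ 44.61987899 -36.08119866] [0.65350744 0.01911512 0.1840189 ] {'K': array([[282.45223388,   0.        , 251.35580734],
       [  0.        , 282.45223388, 184.29095145],
       [  0.        ,   0.        ,   1.        ]]), 'eye': array([0.58075595, 0.00640131, 0.32542643]), 'orientation': array([ 2.84553111e+00, -2.33087034e-04,  1.74563034e+00])}
```

View pics/w2.png

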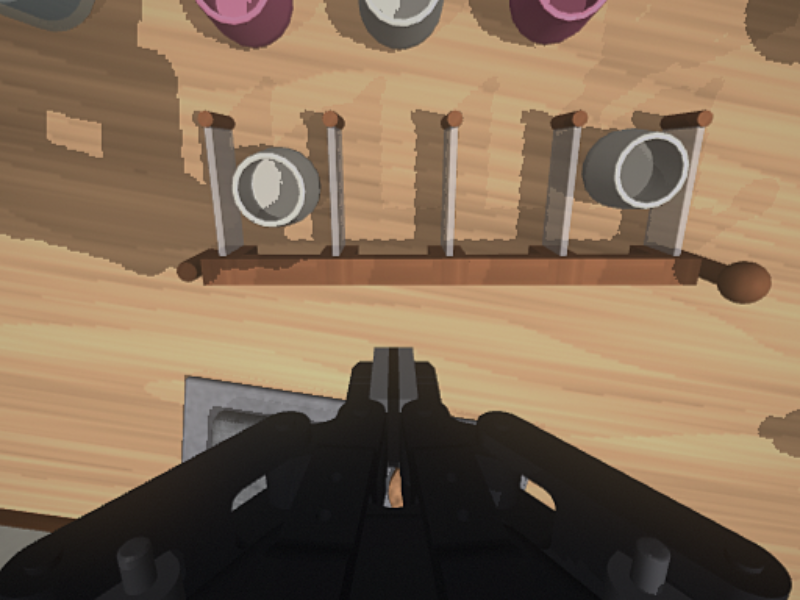

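The wrist view shows dividers of gap c at u≈330 and u≈454, with their midpoint in line with the fingers at u≈393. The cup is centred at u≈402, about 6 mm towards +y. I'll go behind the cup at height, with the fingers about 22 mm apart so they cradle it without gripping.

Request:
{"api": "drive_tool", "payload": {
  "steps": ".03 .006 0 0 1;.03 0 0 0 1;.03 0 0 0 .74;.03 0 0 0 .74;.03 0 0 0 .74;.03 0 0 0 .74;.025 0 0 0 .74;.012 0 0 0 .74;0 0 0 0 .74;0 0 0 0 .74"
}}

```text
time: 8.8
ee_pos: [0.4382, -0.0124, 0.1825]
eef_rot: [3.141, -0.002, -2.966]
ft_force: [0.1, -0.4, -0.2]
gripper_width: 0.261
gripper_force: 0.0
```

```bash
python3 - <<'E'
from h import *
s=read_state();print(rk(s["ee_pos"]),s["ee_pos"],s["gripper_width"],s["eef_rot"],s["joints"])
E
```

```text
[-172.90849485  -29.73441914] [ 0.4381817  -0.01240793  0.18247139] 0.2605057888791317 [ 3.14068465e+00 -1.80445348e-03 -2.96646665e+00] [-2.60605354e-01 -2.09760487e-01  2.18037014e+00  6.67659814e-05
  1.17300209e+00 -2.00655279e+00]
```

Request:
{"api": "drive_tool", "payload": {
  "steps": "0 0 .03 0 .74;0 0 .03 0 .74;0 0 .03 0 .74;0 0 .03 0 .74;0 0 .025 0 .74;0 0 .015 0 .74;0 0 .007 0 .74;0 0 0 0 .74;0 0 0 0 .74"
}}

```text
time: 9.7
ee_pos: [0.4394, -0.0126, 0.0172]
eef_rot: [-3.141, 0.001, -2.966]
ft_force: [0.9, 0.6, -0.6]
gripper_width: 0.262
gripper_force: 0.0
```

```bash
python3 - <<'E'
from h import *
s=read_state();print(rk(s["ee_pos"]),s["ee_pos"],s["ft_force"])
a=cv2.resize(grab_frame("scene")[130:250,190:330,::-1],(560,480),interpolation=cv2.INTER_CUBIC);cv2.imwrite("pics/p1.png",a)
E
```

```text
[-171.71974477  -30.13173399] [ 0.43942138 -0.01259279  0.01720997] [ 0.88781987  0.57963471 -0.55886515]
```

View pics/p1.png

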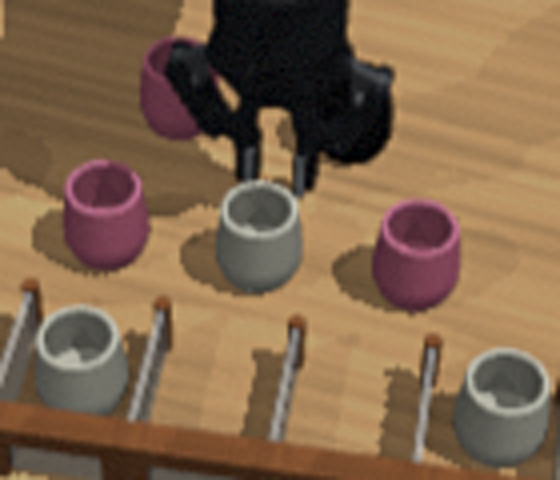

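Both fingers stand clear behind the cup, at (248,165) and (303,170). The cup is at (259,215), upright. I'll shift slightly toward -y and push slowly.

Request:
{"api": "drive_tool", "payload": {
  "steps": "-.004 -.002 0 0 .74;-.004 0 0 0 .74;-.004 0 0 0 .74;-.003 0 0 0 .74;-.003 0 0 0 .74;-.003 0 0 0 .74;-.003 -.0003 0 0 .74;-.003 -.0003 0 0 .74;-.003 -.0003 0 0 .74;-.003 -.0003 0 0 .74"
}}

```text
time: 10.75
ee_pos: [0.4719, -0.0099, 0.0168]
eef_rot: [3.142, -0.0, -2.966]
ft_force: [-0.5, -1.1, -0.6]
gripper_width: 0.257
gripper_force: 0.3
```

Request:
{"api": "drive_tool", "payload": {
  "steps": "-.003 -.0004 0 0 .74;-.003 -.0004 0 0 .74;-.003 -.0004 0 0 .74;-.003 -.0004 0 0 .74;-.003 -.0004 0 0 .74;-.002 -.0003 0 0 .74;0 0 0 0 .74"
}}

```text
time: 11.45
ee_pos: [0.4893, -0.0092, 0.0169]
eef_rot: [-3.141, 0.001, -2.966]
ft_force: [0.1, 0.1, 0.5]
gripper_width: 0.263
gripper_force: 0.0
```

```bash
python3 - <<'E'
from h import *
s=read_state();print(rk(s["ee_pos"]),s["ee_pos"],s["ft_force"])
a=cv2.resize(grab_frame("scene")[130:250,190:330,::-1],(560,480),interpolation=cv2.INTER_CUBIC);cv2.imwrite("pics/p2.png",a)
E
```

```text
[-122.05133564  -35.45159457] [ 0.489259   -0.009207    0.01690023] [0.09516789 0.11621235 0.53252269]
```

View pics/p2.png

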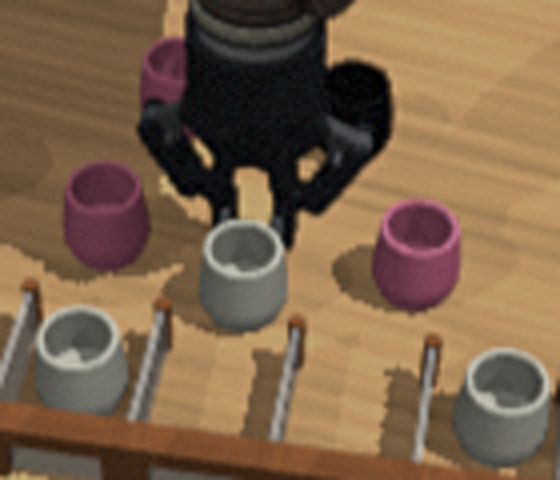

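```bash
python3 - <<'E'
from h import *
def S(u,v):return ray("scene",u/4+190-.4,v/4+130-.4)
print("cup rim",rk(atz(S(244,246),.052)))
for u,v in[(163,303),(297,322),(432,342)]:print("upr",rk(atz(S(u,v),.038)))
tool=M@[-.122,-.0355]+O;n=M@[1,0]
for u,v in[(288,242),(318,212),(385,150),(345,175),(150,125),(205,205)]:
    e,d=S(u,v);p=e+d*((tool-e[:2])@n)/(d[:2]@n);print(u,v,rk(p)[1],p[2])
E
```

```text
cup rim [-87.74088765 -36.33107928]
upr [-49.82909705 -75.56814749]
upr [-49.60712988   0.40709999]
upr [-48.78454161  75.71572528]
288 242 -16.00178343465993 0.021956922003061208
318 212 0.8755754501722719 0.051159464046571235
385 150 36.18537459337887 0.10800464900536644
345 175 15.055468883158335 0.08436978805356843
150 125 -96.09880613427131 0.10402286122400528
205 205 -65.53974291159876 0.044387213974543704
```

The cup is upright in the cradle at rack (-88,-36), and the gap centre is y≈-37.6. Another 72 mm forward and 1.5 mm toward -y puts it in.

Request:
{"api": "drive_tool", "payload": {
  "steps": "-.002 -.0005 0 0 .74;-.003 -.0005 0 0 .74;-.004 -.0005 0 0 .74;-.004 0 0 0 .74;-.004 0 0 0 .74;-.004 0 0 0 .74;-.004 0 0 0 .74;-.004 0 0 0 .74;-.004 0 0 0 .74;-.003 0 0 0 .74"
}}

```text
time: 12.5
ee_pos: [0.5249, -0.0043, 0.0168]
eef_rot: [-3.142, 0.0, -2.966]
ft_force: [-0.2, 0.2, 0.1]
gripper_width: 0.267
gripper_force: 0.2
```

Request:
{"api": "drive_tool", "payload": {
  "steps": "-.004 0 0 0 .74;-.004 0 0 0 .74;-.004 0 0 0 .74;-.004 0 0 0 .74;-.004 0 0 0 .74;-.004 0 0 0 .74;-.004 0 0 0 .74;-.004 0 0 0 .74;-.003 0 0 0 .74;-.001 0 0 0 .74"
}}

```text
time: 13.5
ee_pos: [0.5604, 0.0019, 0.0169]
eef_rot: [-3.141, 0.0, -2.966]
ft_force: [-0.5, -1.2, 0.0]
gripper_width: 0.262
gripper_force: 0.2
```

```bash
python3 - <<'E'
from h import *
s=read_state();print(rk(s["ee_pos"]),s["ee_pos"],s["ft_force"])
a=cv2.resize(grab_frame("scene")[130:250,190:330,::-1],(560,480),interpolation=cv2.INTER_CUBIC);cv2.imwrite("pics/p3.png",a)
E
```

```text
[-50.04898155 -36.83057934] [0.56040694 0.00193805 0.01689672] [-0.47859938 -1.17585789  0.01935994]
```

View pics/p3.png

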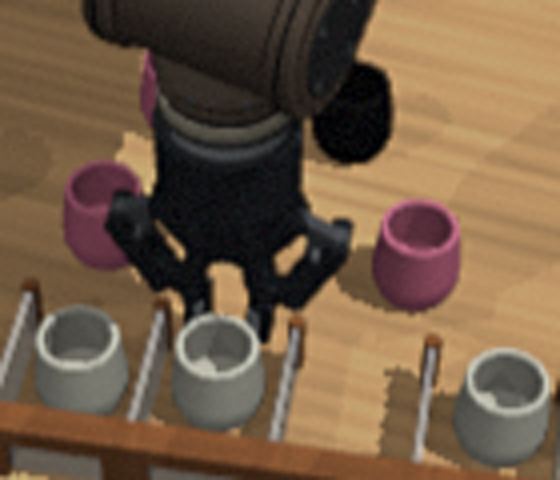

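The cup stands upright in gap c, with its rim centre at (219,341), level with its parked neighbour. I'll withdraw straight back, then up.

Request:
{"api": "drive_tool", "payload": {
  "steps": ".003 0 0 0 .74;.006 0 0 0 .74;.01 0 0 0 .74;.012 0 0 0 .74;.014 0 0 0 .74;.014 0 0 0 .74;.01 0 0 0 .74;.005 0 0 0 .74;0 0 0 0 .74"
}}

```text
time: 14.45
ee_pos: [0.4864, -0.0111, 0.0168]
eef_rot: [3.142, -0.0, -2.967]
ft_force: [-0.4, 0.4, 0.2]
gripper_width: 0.264
gripper_force: 0.0
```

Request:
{"api": "drive_tool", "payload": {
  "steps": "0 0 -.02 0 .74;0 0 -.04 0 .74;0 0 -.04 0 .74;0 0 -.04 0 .74;0 0 -.03 0 .74;0 0 0 0 .74;0 0 0 0 .74"
}}

```text
time: 15.15
ee_pos: [0.4877, -0.0111, 0.1875]
eef_rot: [-3.141, 0.002, -2.966]
ft_force: [0.1, -0.5, 0.1]
gripper_width: 0.259
gripper_force: 0.0
```

```bash
python3 - <<'E'
from h import *
s=read_state();print(rk(s["ee_pos"]),s["ee_pos"],s["time"])
e,d=0,0
print("cup",rk(atz(ray("scene",219/4+190-.4,341/4+130-.4),.052)))
a=cv2.resize(grab_frame("scene")[130:280,140:360,::-1],None,fx=3.6,fy=3.6,interpolation=cv2.INTER_CUBIC);cv2.imwrite("pics/f.png",a)
E
```

```text
[-123.87846306  -37.0152167 ] [ 0.48773115 -0.01106414  0.18751926] 15.15
cup [-17.60027907 -37.4961306 ]
```

View pics/f.png

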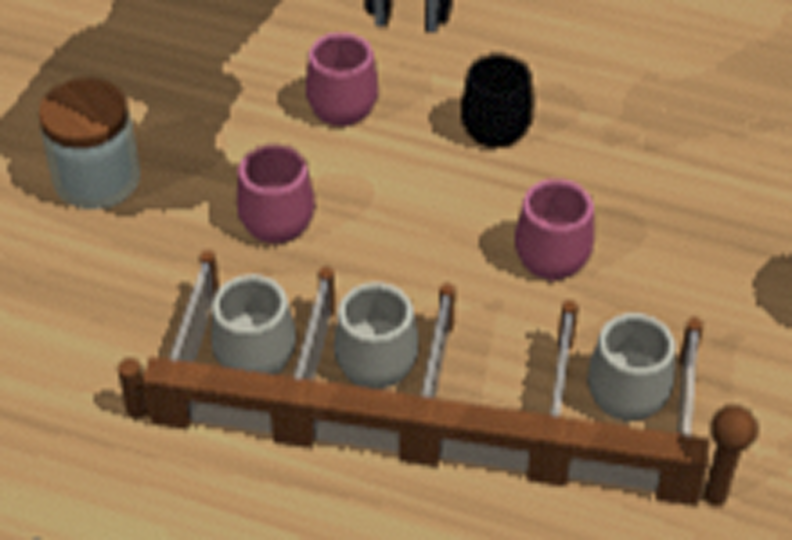

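The cup is upright in gap c at (377,335), about 11 mm inside the divider fronts, and everything else is where it was. Handing in.

```bash
python3 -c "
from plant import *
print(job_done())"
```

```text
the job is handed in; nothing more can be done
None
```

I ran the closed fingertips along the rail from the ball-post end and stopped over the third gap (c). I then pushed the pale egg cup into it, where it stands upright about 11 mm inside the divider fronts with nothing else moved; the job is handed in.

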